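# Put the sugar refractometer away in its case

## Robot

A 7-joint arm with a two-finger parallel gripper is mounted at the origin on a cart in front of the work surface, level with it; the furniture and walls round the work are solid. World frame = base frame: x ahead of the robot, y to its left, z up, the work surface at z = 0. Lengths are in m, angles in degrees, forces in N, time in s.
With the tool pointing down it reaches from about 0.425 to 0.95 m from the base axis. Payload 4.7 kg.
Tool frame: the origin (TCP) lies on the centre line of the jaws, within the pads' length; the fingertips stand 17 mm ahead of it and the grasp point (between the pads) lies 2 mm behind it; z points along the fingers, y is the line along which they close (so a half turn about z gives the same grasp; the last joint's range is limited). The gripper opens to 85 mm and grips with 20 to 120 N. Pads are 22 mm wide; open, the fingers measure 114 mm over their backs; the gripper's body (76 mm by 85 mm) begins 54 mm behind the grasp point. The pads swing forward as they close: fully open they stand 13 mm farther back than shut.
Start: joints at [-69.265, 26.849, -2.785, 87.806, 1.381, 65.374, -4.715], TCP at [0.257, 0.624, 0.248] pointing down, gripper open.
Joint ranges: [-148.3, 148.3], [-19.14, 114.17], [-79.39, 73.82], [5.75, 140.21], [-59.74, 239.74], [12.07, 113.84], [-152.46, 152.46]. Speed limits (degrees/s): [147.25, 147.25, 180, 180, 180, 180, 180].

## Interface

Orientations are given as a 3x3 rotation matrix whose columns are the frame's x, y, z axes.
In Python, from rig import arm gives the robot as it stands. The module is installed in compiled form; this text tells all that it offers.
- The arm moves only by the tool play_rows, never from a script. Its argument "moves" is text: rows parted by semicolons, each of 7 numbers parted by spaces: the turn, a rotation vector about the tool's x, y, z in degrees, then the shift along the tool's x, y, z in mm, then the finger opening in mm, from 0 to 85.4. In form: rx ry rz x y z jaw; .... A call has exactly 5 rows; each row is the pose to reach, as a shift and turn from the pose commanded when the call began, along the tool's axes at that moment; what a row does not reach only later rows make up. A row lasts 1/12 s, in which the tool goes at most 41.7 mm and 7.16 degrees, less where a joint would pass 70% of its speed; a pose out of reach is approached as far as the arm can. A call with a gripper value outside its range is refused whole. The fingers move at their own pace and stop on an object; the grip force is fixed at half the most. Time passes only in rows, so rows that repeat a pose let the fingers close, or fill a call up. It gives the time, the measured TCP pose, the force, the opening and the grip force at its end, in the units of the state.
- arm.get_obs(): the state, without advancing time (a new reading comes with each control period).
- arm.get_image(name): name is "side" or "top" or "wrist"; returns a dict with "frame" (400x640x3 uint8, red, green, blue), "z_map" (400x640 float32, m along the optical axis (not along the pixel's ray), 0 where there is no reading), "fovy" (degrees; the focal length in pixels is half the picture's height over the tangent of half this angle, whatever the lens; pixels are square), "cx", "cy" (the principal point, pixels), "R" (3x3) and "t" (3): a world point X has camera coordinates R X + t; the wrist camera has in their place "tool_from_camera" (4x4, takes a point from camera to tool coordinates, whose origin is the TCP and whose axes are the flange's). Camera axes: x right, y down, z forward; pixel columns grow to the right and rows downward; lengths in m; the calibration is good to about 2 mm. The wrist camera is an equidistant fisheye: a pixel r from the principal point sees the ray r / f radians off the axis. A picture is of the moment at which its call begins: read the wrist's pose just before it.
- arm.job_done(): hands the job in; it is judged then, once.
The state is a dict: "time_s": time; "joint_positions": joint angles; "qvel": joint speeds; "joint_efforts": joint torques, N m; "position": TCP position; "tcp_rot": TCP orientation; "wrist_force": force on the tool from outside, world axes, zero at the start; "moment": the same for the moment, N m; "opening": finger opening in m; "grasp_force": force on a finger pad.
Only numpy, scipy, OpenCV 4.12 (cv2) and the standard library are available. Lean on these libraries where they do the work, as an engineer would, in place of code of your own. Each camera call takes 0.05 s, during which the arm holds its last target. There are 200 camera calls.

## Task

Put the hand refractometer away: lay it down gently in the two V-shaped saddles of the wooden case, with its rubber eyepiece at the case's open end, and let go only once it rests in both saddles. Then start the narrow end of the lid into the dovetailed way at the open end and slide it in, pull upward, pressing it home firmly until it wedges tight, about flush with the end of the case. Leave the other things on the table where they are.

Things in the scene. Friction and masses are not known exactly. Their poses are not given: they have to be found in the camera images.
- case: (All sizes in mm.) Open wooden case, 182 long (x) x 132 wide x 60 high, screwed down by a steel lug at the middle of each long side (22 out, 22 high). Origin: centre of its underside; x runs from the open (mouth) end, x = -91, to the closed end, x = +91, the mouth to the robot's right (+-20 degrees). Floor 6 thick; cavity 80 wide, x = -81 to +77, walls 48 high, also at the mouth.
- way_mouth (a point): Middle of the lid's way at the mouth, case x = -91, z = 48, with the case's axes. The way lies on the side walls, z = 48 (ledges) to 60, between rails undercut 30 degrees from vertical. Open at the mouth and 108 wide on the ledges there; narrows 3 degrees a side to a stop at case x = +83. At z = 60 it is 14 narrower: about 84 at mid length, all the room the fingers have above the cradle.
- cradle (a point): Where the refractometer's origin belongs: case x = -9, y = 0, z = 26, with the case's axes; its x axis along this x axis, 4 mm play along x. Two wooden V-saddles stand across the cavity, 9 thick, 48 wide, from 27 to 36 mm either side of this point along x (54 free between them), with 45-degree flanks from the floor up to case z = 28.
- lid_seat (a point): Where the lid's origin stands when the lid just becomes tight: case x = -6, y = 0, z = 48, with the case's axes; the lid's back end is then flush with the mouth. The lid comes from -x and moves along +x. Waxed wood: it slides easily until it wedges; pressed home with 10 to 20 N it stops within 1 mm of this point and stays jammed by friction when let go.
- lid: Loose flat wooden lid, 170 long (x), 12 thick, 100 to 200 g, lying flat, pull up. From above a long wedge: the underside is 108 wide at the back (x = -85) and 90 at the front (x = +85); both long edges are bevelled, so the top is 14 narrower. Origin: centre of its underside; x to the narrow end, z up; starts with x to the robot's left, give or take 23 degrees.
- pull (a point): Centre of the lid's pull, 23 above the lid's underside, with the lid's axes: a wooden bar 60 long (along the lid's x), 16 wide, 22 high, on the middle of the lid's top (z = 12 to 34 of the lid). Grasp it across its 16 mm.
- refractometer: Loose hand refractometer, 150 long, about 180 g: round metal barrel, 28 diameter, 80 long, between a black rubber eyepiece (34 diameter, 28 long) and a black prism head (42 long, 29 wide, 34 high, flat below). Origin: barrel axis, middle of the barrel, 17 above the table; x to the prism head, z up. Fits the case only with the eyepiece at the mouth. Grasp across the barrel.
- measuring_cup: Steel measuring cup with a flat handle, 66x145x46 mm, a bystander. Origin at the centre of its underside.
- espresso_cup: White espresso cup with a handle, 62x88x50 mm, a bystander. Origin at the centre of its underside.
- pastry_brush: Pastry brush with a wooden handle, 45x212x13 mm, lying flat, a bystander. Origin at the centre of its underside.
- oven_timer: Round white and dark wind-up timer, 69x68x58 mm, a bystander. Origin at the centre of its underside.
Not all that is in view belongs to the job. There is more than one size of the refractometer; the job needs the larger.

How it is judged:
By the outcome, as a careful person would: the job done as asked, in the order asked, and still so for the second after the job is handed in, with the robot touching nothing.
It also fails if it takes over 72 s, if anything falls off the work surface, if the arm or the gripper's body presses on something with over 40 N, if the wrist force passes 120 N, or if a joint passes its speed limit or range.

## Working session

There is one attempt and no reset: what is moved stays moved. The work goes in short steps, Python scripts to look and compute and a tool call to move; the robot and the scene stay as the last step left them, time stands still between calls to the robot, and variables do not carry over. Pictures are saved under pics/ and viewed, at most 10 in all, crops included, and the job is handed in when it is done.

Besides the shell and the picture viewer there is one more tool, called after "Request:" as name(argument=value, ...), one argument or row to a line, values as JSON. play_rows: Moves the arm, as the interface text tells. Its arguments: {"type":"object","properties":{"moves":{"type":"string"}},"required":["moves"]}

```bash
ls; mkdir -p pics; python3 - <<'E'
from rig import arm
import numpy as np, cv2, pickle
o=arm.get_obs(); print({k:np.round(v,3).tolist() for k,v in o.items()})
d={}
for n in ["side","top","wrist"]:
    im=arm.get_image(n); d[n]=im
    print(n,im["fovy"],im["cx"],im["cy"],{k:np.round(im[k],3).tolist() for k in("R","t","tool_from_camera") if k in im}, (im["z_map"]>0).mean())
pickle.dump((o,d),open("first.pkl","wb"))
cv2.imwrite("pics/top1.png",d["top"]["frame"][:,:,::-1]);cv2.imwrite("pics/side1.png",d["side"]["frame"][:,:,::-1])
E
```

```text
pics
{'time_s': 0.0, 'joint_positions': [-69.266, 26.899, -2.785, 87.876, 1.383, 65.374, -4.714], 'qvel': [-0.092, -0.032, 0.077, -0.015, -0.047, -0.107, -0.035], 'joint_efforts': [0.001, -51.031, -0.046, -23.771, 0.011, 0.008, -0.0], 'position': [0.257, 0.624, 0.247], 'tcp_rot': [[-0.925, 0.381, -0.001], [0.381, 0.925, -0.002], [-0.0, -0.002, -1.0]], 'wrist_force': [-0.366, 0.141, 0.537], 'moment': [0.031, -0.038, 0.061], 'grasp_force': 0.0, 'opening': 0.085}
side 50.40228877189649 322.2134256659435 198.65453294458746 {'R': [[0.798, -0.603, -0.001], [-0.36, -0.475, -0.803], [0.484, 0.64, -0.597]], 't': [-0.419, 0.241, 1.178]} 0.9554921875
top 48.38240821312621 318.9210412082817 204.0153622184645 {'R': [[-0.473, -0.881, -0.009], [-0.69, 0.377, -0.618], [0.548, -0.286, -0.786]], 't': [0.261, 0.379, 1.553]} 0.91936328125
wrist 65.70646984690485 318.73551494486463 202.53189938141048 {'tool_from_camera': [[0.0, -0.947, -0.32, 0.081], [1.0, 0.0, 0.001, -0.001], [-0.001, -0.32, 0.947, -0.126], [0.0, 0.0, 0.0, 1.0]]} 0.99583203125
```

View pics/top1.png

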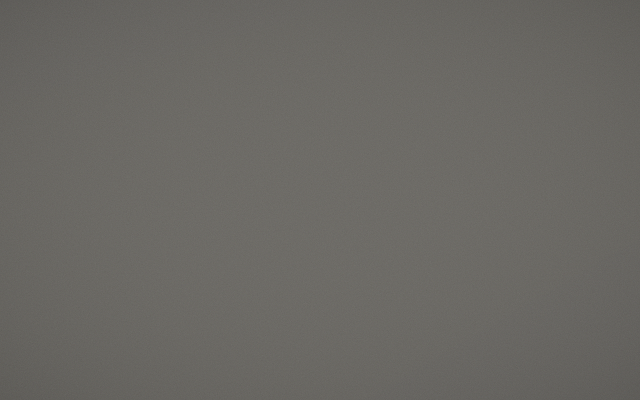

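View pics/side1.png

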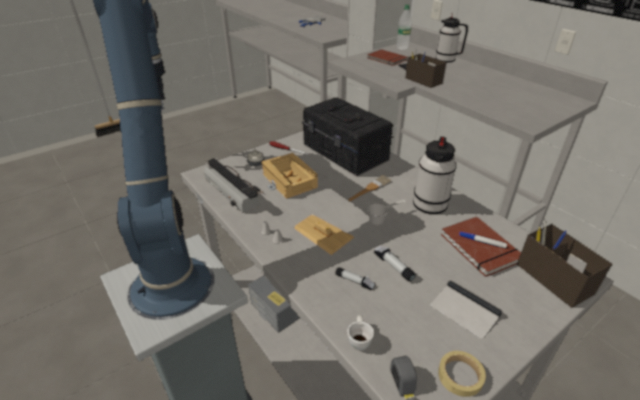

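The side view shows the case (290,175), lid (322,233), two refractometers (355,277 and 397,263) and the espresso cup (360,335). The top view is featureless grey. I'll check the depth and view the wrist picture.

```bash
cat > h.py <<'E'
import numpy as np, cv2, pickle
def K(im):
    f=200/np.tan(np.radians(im["fovy"]/2)); return f,im["cx"],im["cy"]
def cam_pose(im,o=None):
    """world_from_camera R, origin"""
    if "R" in im: return im["R"].T, -im["R"].T@im["t"]
    T=im["tool_from_camera"]; Rt=np.array(o["tcp_rot"]); p=np.array(o["position"])
    return Rt@T[:3,:3], Rt@T[:3,3]+p
def rays(im,uv):
    f,cx,cy=K(im); uv=np.asarray(uv,float).reshape(-1,2); a=(uv-[cx,cy])/f
    if "R" in im: return np.c_[a,np.ones(len(a))]
    r=np.hypot(*a.T); s=np.where(r>1e-9,np.sin(r)/np.maximum(r,1e-9),1)
    return np.c_[a*s[:,None],np.cos(r)]
def onplane(im,uv,z,o=None):
    R,c=cam_pose(im,o); d=rays(im,uv)@R.T
    return c+d*((z-c[2])/d[:,2])[:,None]
def cloud(im,o=None):
    v,u=np.mgrid[:400,:640]; r=rays(im,np.c_[u.ravel(),v.ravel()])
    z=im["z_map"].ravel(); R,c=cam_pose(im,o)
    P=(r/r[:,2:]*z[:,None])@R.T+c; P[z==0]=np.nan
    return P.reshape(400,640,3)
E
python3 - <<'E'
from h import *
o,d=pickle.load(open("first.pkl","rb"))
for n in d: print(n,np.round(cam_pose(d[n],o)[1],3), np.round(cam_pose(d[n],o)[0][:,2],3),np.round(cloud(d[n],o)[100:400:100,100:640:150].reshape(-1,3),2).tolist())
S=cloud(d["side"])
for p in [(290,175),(322,233),(355,277),(397,263),(360,335),(340,210)]: print(p,np.round(S[p[1],p[0]],3))
cv2.imwrite("pics/w1.png",d["wrist"]["frame"][:,:,::-1])
E
```

```text
side [-0.148 -0.893  0.896] [ 0.484  0.64  -0.597] [[0.41, 3.04, -0.62], [nan, nan, nan], [2.06, 1.09, -0.37], [1.95, 0.01, 0.03], [0.05, 1.96, -0.9], [0.34, 0.16, 0.04], [0.74, -0.14, 0.05], [2.06, -0.13, -0.56], [-0.19, 1.02, -0.89], [0.35, 0.32, -0.62], [0.47, -0.42, 0.0], [0.79, -0.66, 0.0]]
top [-0.466  0.531  1.458] [ 0.548 -0.286 -0.786] [[-0.39, 0.54, 1.41], [-0.4, 0.51, 1.41], [-0.42, 0.49, 1.41], [-0.43, 0.47, 1.41], [-0.41, 0.54, 1.41], [-0.43, 0.52, 1.41], [-0.44, 0.5, 1.41], [-0.45, 0.48, 1.41], [-0.43, 0.54, 1.41], [-0.44, 0.53, 1.41], [-0.45, 0.51, 1.41], [-0.46, 0.49, 1.41]]
wrist [0.181 0.653 0.373] [ 0.296 -0.123 -0.947] [[-0.09, 0.12, -0.35], [0.06, 0.39, -0.91], [0.29, 0.97, -0.9], [0.52, 1.74, -0.9], [0.13, -0.57, -0.9], [0.26, 0.52, -0.0], [0.7, 0.82, -0.9], [1.03, 1.63, -0.89], [0.31, 0.2, 0.03], [0.4, 0.45, -0.0], [1.23, 0.67, -0.9], [1.77, 1.63, -0.9]]
(290, 175) [0.558 0.243 0.017]
(322, 233) [ 0.458 -0.088  0.012]
(355, 277) [ 0.412 -0.3    0.024]
(397, 263) [ 0.538 -0.336  0.031]
(360, 335) [ 0.304 -0.445  0.015]
(340, 210) [ 0.585 -0.022  0.003]
```

View pics/w1.png

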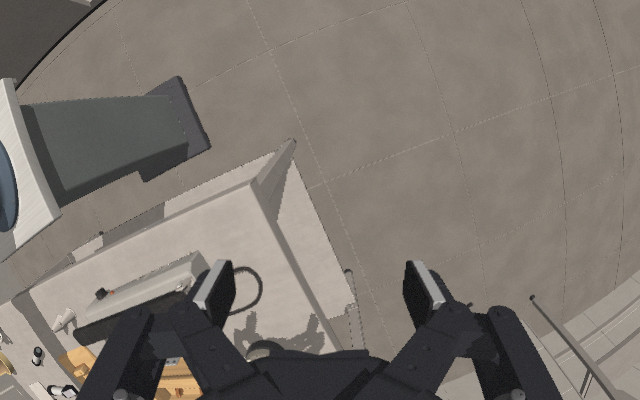

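The wrist picture shows the case at its lower left (180,370), with the fingers in the lower half. The top camera is blocked 5 cm ahead of its lens. I'll take the wrist camera over the table and survey from there.

```bash
cat >> h.py <<'E'
from scipy.spatial.transform import Rotation as Ro
def down(yaw):
    """tool down; tool y axis at world angle yaw (deg)"""
    c,s=np.cos(np.radians(yaw)),np.sin(np.radians(yaw))
    return np.array([[-s,c,0],[c,s,0],[0,0,-1.]])
def plan(p0,R0,wps,step=190,ang=33):
    """wps: list of (pos,R); print per-call tool-frame rotvec (deg) and shift (mm); integrates rounded numbers"""
    p,R=np.array(p0,float),np.array(R0,float)
    for P,Rt in wps:
        P=np.array(P,float); d=np.linalg.norm(P-p)*1000; a=np.degrees((Ro.from_matrix(R).inv()*Ro.from_matrix(Rt)).magnitude())
        n=max(1,int(np.ceil(max(d/step,a/ang))))
        for i in range(n):
            k=1/(n-i)
            rv=np.round((Ro.from_matrix(R).inv()*Ro.from_matrix(Rt)).as_rotvec(degrees=True)*k,1)
            s=np.round(R.T@(P-p)*1000*k,1)
            p=p+R@s/1000; R=R@Ro.from_rotvec(rv,degrees=True).as_matrix()
            print(*rv,*s,"->",np.round(p,4))
        print("--")
    return p,R
E
python3 - <<'E'
from h import *
o,d=pickle.load(open("first.pkl","rb"))
plan(o["position"],o["tcp_rot"],[((0.5,0.0,0.4),down(90))])
S=cloud(d["side"])
m=(S[...,2]>.004)&(S[...,2]<.09)&(S[...,0]>.3)&(S[...,0]<.9)&(abs(S[...,1])<.5)
n,l,st,c=cv2.connectedComponentsWithStats(m.astype(np.uint8))
for i in range(1,n):
    if st[i,4]>60: q=S[l==i]; print(st[i],c[i].round(),q.min(0).round(3),q.max(0).round(3))
E
```

```text
-0.0 -0.0 -5.6 -115.6 -121.1 -37.9 -> [0.3177 0.4677 0.2854]
-0.0 -0.0 -5.6 -103.2 -131.8 -38.0 -> [0.3784 0.3118 0.3236]
-0.1 -0.0 -5.6 -89.8 -141.2 -37.9 -> [0.4392 0.1559 0.3618]
-0.0 -0.0 -5.6 -75.7 -149.2 -38.2 -> [0.5 0.  0.4]
--
[ 302  126   81   52 1489] [342. 154.] [0.718 0.089 0.004] [0.9   0.478 0.09 ]
[ 245  141   75   58 2172] [285. 170.] [0.459 0.128 0.004] [0.714 0.5   0.069]
[ 203  158   61   57 1503] [232. 185.] [0.3   0.123 0.004] [0.432 0.496 0.09 ]
[348 175  44  27 305] [372. 187.] [ 0.636 -0.012  0.004] [0.867 0.04  0.018]
[411 182  41  34 772] [431. 201.] [ 0.79  -0.245  0.004] [ 0.899 -0.081  0.09 ]
[368 199  39  26 400] [380. 211.] [ 0.616 -0.168  0.004] [ 0.799 -0.061  0.053]
[ 295  214   59   41 1156] [324. 233.] [ 0.411 -0.177  0.004] [0.527 0.018 0.039]
[ 442  217   74   58 2165] [478. 242.] [ 0.721 -0.5    0.004] [ 0.899 -0.291  0.045]
[262 221  10  15  90] [266. 228.] [0.314 0.017 0.004] [0.36  0.071 0.044]
[273 228  11  15 113] [278. 236.] [ 0.317 -0.04   0.004] [0.371 0.029 0.043]
[374 246  42  36 522] [395. 263.] [ 0.524 -0.395  0.004] [ 0.584 -0.242  0.037]
[335 267  41  24 353] [355. 278.] [ 0.382 -0.351  0.004] [ 0.452 -0.242  0.029]
[432 280  31  27 329] [448. 292.] [ 0.523 -0.5    0.004] [ 0.641 -0.454  0.03 ]
[355 315  20  27 316] [364. 329.] [ 0.3   -0.485  0.004] [ 0.354 -0.386  0.052]
```

Request:
play_rows(
  moves="0 0 -5.6 -115.6 -121.1 -37.9 85; 0 0 -5.6 -115.6 -121.1 -37.9 85; 0 0 -5.6 -115.6 -121.1 -37.9 85; 0 0 -5.6 -115.6 -121.1 -37.9 85; 0 0 -5.6 -115.6 -121.1 -37.9 85",
)

```text
time_s: 0.57
position: [0.3229, 0.4613, 0.2879]
tcp_rot: [[-0.954, 0.298, 0.004], [0.298, 0.954, -0.002], [-0.004, -0.001, -1.0]]
wrist_force: [1.1, -1.0, 0.3]
opening: 0.0851
grasp_force: 0.0
```

Request:
play_rows(
  moves="0 0 -5.6 -103.2 -131.8 -38 85; 0 0 -5.6 -103.2 -131.8 -38 85; 0 0 -5.6 -103.2 -131.8 -38 85; 0 0 -5.6 -103.2 -131.8 -38 85; 0 0 -5.6 -103.2 -131.8 -38 85",
)

```text
time_s: 0.98
position: [0.3826, 0.3051, 0.326]
tcp_rot: [[-0.979, 0.205, 0.004], [0.205, 0.979, -0.001], [-0.004, -0.0, -1.0]]
wrist_force: [1.0, 0.1, 0.9]
opening: 0.0852
grasp_force: 0.0
```

Request:
play_rows(
  moves="0 0 -5.6 -89.8 -141.2 -38 85; 0 0 -5.6 -89.8 -141.2 -38 85; 0 0 -5.6 -89.8 -141.2 -38 85; 0 0 -5.6 -89.8 -141.2 -38 85; 0 0 -5.6 -89.8 -141.2 -38 85",
)

```text
time_s: 1.4
position: [0.4424, 0.1488, 0.3641]
tcp_rot: [[-0.994, 0.11, 0.004], [0.11, 0.994, -0.001], [-0.004, -0.001, -1.0]]
wrist_force: [0.1, 0.1, -0.2]
opening: 0.085
grasp_force: 0.0
```

Request:
play_rows(
  moves="0 0 -5.6 -75.7 -149.2 -38 85; 0 0 -5.6 -75.7 -149.2 -38 85; 0 0 -5.6 -75.7 -149.2 -38 85; 0 0 -5.6 -75.7 -149.2 -38 85; 0 0 -5.6 -75.7 -149.2 -38 85",
)

```text
time_s: 1.82
position: [0.5021, -0.0074, 0.4019]
tcp_rot: [[-1.0, 0.012, 0.004], [0.012, 1.0, -0.003], [-0.004, -0.003, -1.0]]
wrist_force: [-0.7, -0.3, 1.0]
opening: 0.085
grasp_force: 0.0
```

```bash
python3 - <<'E'
from rig import arm
from h import *
o=arm.get_obs(); im=arm.get_image("wrist"); pickle.dump((o,im),open("w2.pkl","wb"))
print(o["time_s"],o["position"],np.round(o["qvel"],1),o["tcp_rot"])
cv2.imwrite("pics/w2.png",im["frame"][:,:,::-1])
E
```

```text
1.8167 [ 0.5020673  -0.00741421  0.4019008 ] [ 2.1  1.8 -1.7 -1.  -3.8  2.3  3.4] [[-0.99992278  0.01173376  0.00409255]
 [ 0.01172008  0.99992571 -0.00334944]
 [-0.00413155 -0.00330121 -0.99998602]]
```

View pics/w2.png

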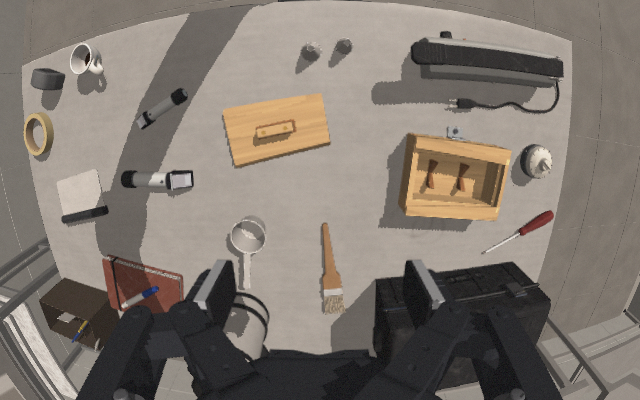

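Everything lies in this wrist view: the case at (458,175), mouth to the left; the lid at (277,128) with its pull at (275,128); the larger refractometer at (157,180), prism head to the right (+y); the small one at (163,107). Next I'll measure them in both views.

```bash
cat > meas.py <<'E'
from h import *
def rect(P):
    (c,s,a)=cv2.minAreaRect(P[:,:2].astype(np.float32)*1000)
    if s[0]<s[1]: s=s[::-1]; a+=90
    a=(a+360)%180
    return np.round(c,1),np.round(s,1),round(a,2)
def report(C):
    def sel(x0,x1,y0,y1,z0,z1):
        with np.errstate(invalid="ignore"):
            m=(C[...,0]>x0)&(C[...,0]<x1)&(C[...,1]>y0)&(C[...,1]<y1)&(C[...,2]>z0)&(C[...,2]<z1)
        n,l,st,_=cv2.connectedComponentsWithStats(cv2.morphologyEx(m.astype(np.uint8),cv2.MORPH_CLOSE,np.ones((3,3))))
        if n<2: return np.zeros((0,3))
        i=1+st[1:,4].argmax(); return C[(l==i)&m]
    tab=C[(abs(C[...,2])<.01)&(C[...,0]>.4)&(C[...,0]<.7)&(abs(C[...,1])<.35)]
    print("table z",np.median(tab[:,2]).round(4))
    for name,b in dict(case60=(.45,.72,.1,.4,.055,.068),case_all=(.45,.72,.1,.4,.04,.068),lid=(.38,.56,-.25,.06,.006,.017),pull=(.38,.56,-.25,.06,.028,.045),refr=(.48,.62,-.42,-.22,.01,.05),refr_top=(.48,.62,-.42,-.22,.026,.05)).items():
        q=sel(*b)
        if len(q)<15: print(name,"-"); continue
        print(name,len(q),*rect(q),"z med/99",np.median(q[:,2]).round(4),np.percentile(q[:,2],97).round(4))
if __name__=="__main__":
    o,im=pickle.load(open("w2.pkl","rb")); report(cloud(im,o))
    o,d=pickle.load(open("first.pkl","rb")); report(cloud(d["side"]))
E
python3 meas.py
```

```text
table z 0.0001
case60 2720 [545.4 228.6] [183.5 133.3] 85.33 z med/99 0.0601 0.0618
case_all 4009 [545.4 228.3] [184.2 133.3] 85.31 z med/99 0.0595 0.0617
lid 4968 [466.3 -81.7] [171.3 102.4] 99.52 z med/99 0.012 0.0139
pull 361 [465.5 -81.7] [59.4 17.3] 99.48 z med/99 0.0339 0.0358
refr 1132 [ 545.3 -317.4] [150.2  33.6] 86.17 z med/99 0.0284 0.034
refr_top 717 [ 545.1 -326.1] [132.7  29.8] 87.02 z med/99 0.0305 0.0344
table z 0.0016
case60 447 [545.9 230.1] [190.  136.3] 84.9 z med/99 0.0619 0.0656
case_all 829 [546.  230.4] [192.4 136.3] 84.9 z med/99 0.0569 0.065
lid 953 [463.1 -76.9] [183.4 101.1] 99.88 z med/99 0.0131 0.0164
pull 83 [466.5 -81.8] [60.3 16.4] 100.89 z med/99 0.0347 0.0388
refr 493 [ 545.  -319.5] [151.4  33.7] 85.88 z med/99 0.0284 0.0356
refr_top 303 [ 544.9 -326.8] [136.8  32.7] 85.96 z med/99 0.0312 0.0362
```

Both views agree within a couple of mm, and heights and sizes match the text. I'll move over the larger refractometer for a closer measurement.

```bash
python3 - <<'E'
from rig import arm
from h import *
o=arm.get_obs()
plan(o["position"],o["tcp_rot"],[((.545,-.324,.17),down(-4))])
E
```

```text
0.0 0.1 31.1 -15.3 -106.1 77.3 -> [ 0.516  -0.1112  0.3241]
0.0 0.0 31.2 -68.1 -82.9 77.2 -> [ 0.5305 -0.2176  0.2471]
0.0 0.1 31.1 -101.1 -35.7 77.2 -> [ 0.5449 -0.324   0.17  ]
--
```

Request:
play_rows(
  moves="0 0 31.1 -15.3 -106.1 77.3 85; 0 0 31.1 -15.3 -106.1 77.3 85; 0 0 31.1 -15.3 -106.1 77.3 85; 0 0 31.1 -15.3 -106.1 77.3 85; 0 0 31.1 -15.3 -106.1 77.3 85",
)

```text
time_s: 2.28
position: [0.5139, -0.107, 0.32]
tcp_rot: [[-0.852, 0.524, -0.005], [0.524, 0.852, -0.0], [0.004, -0.003, -1.0]]
wrist_force: [-0.2, 0.3, 0.8]
opening: 0.085
grasp_force: 0.0
```

Request:
play_rows(
  moves="0 0 31.2 -68.1 -82.9 77.2 85; 0 0 31.2 -68.1 -82.9 77.2 85; 0 0 31.2 -68.1 -82.9 77.2 85; 0 0 31.2 -68.1 -82.9 77.2 85; 0 0 31.2 -68.1 -82.9 77.2 85",
)

```text
time_s: 2.7
position: [0.5296, -0.2127, 0.2426]
tcp_rot: [[-0.457, 0.889, -0.006], [0.889, 0.457, 0.0], [0.003, -0.005, -1.0]]
wrist_force: [-0.1, 0.6, -0.0]
opening: 0.085
grasp_force: 0.0
```

Request:
play_rows(
  moves="0 0 31.1 -101.1 -35.7 77.2 85; 0 0 31.1 -101.1 -35.7 77.2 85; 0 0 31.1 -101.1 -35.7 77.2 85; 0 0 31.1 -101.1 -35.7 77.2 85; 0 0 31.1 -101.1 -35.7 77.2 85",
)

```text
time_s: 3.12
position: [0.5451, -0.3185, 0.1649]
tcp_rot: [[0.067, 0.998, -0.006], [0.998, -0.067, 0.001], [0.0, -0.006, -1.0]]
wrist_force: [-0.3, 0.5, 1.1]
opening: 0.085
grasp_force: 0.0
```

```bash
python3 - <<'E'
from rig import arm
from h import *
o=arm.get_obs(); im=arm.get_image("wrist"); o2=arm.get_obs(); pickle.dump((o,im),open("w3.pkl","wb"))
print(o["time_s"],o["position"],o2["position"],np.round(o["tcp_rot"],4).tolist())
C=cloud(im,o)
m=(C[...,2]>.008)&(C[...,2]<.05)&(C[...,0]>.48)&(C[...,0]<.62)&(C[...,1]>-.42)&(C[...,1]<-.22)
q=C[m]; col=im["frame"][m].astype(float).mean(1)
from meas import rect
print(len(q),rect(q))
a=np.radians(rect(q)[2]); u=np.array([np.cos(a),np.sin(a)]); w=np.array([-u[1],u[0]])
c=np.array(rect(q)[0])/1000; s=(q[:,:2]-c)@u*1000; t=(q[:,:2]-c)@w*1000
for k in range(-80,80,4):
    b=(s>=k)&(s<k+4)
    if b.sum()>3: print(k,b.sum(),"bright",col[b].mean().round(),"t",t[b].min().round(1),t[b].max().round(1),"ztop",np.percentile(q[b,2],95).round(4))
cv2.imwrite("pics/w3.png",im["frame"][:,:,::-1])
E
```

```text
3.1167 [ 0.54511864 -0.31852538  0.16493591] [ 0.54597398 -0.31717614  0.16580036] [[0.067, 0.9977, -0.0056], [0.9978, -0.0669, 0.0008], [0.0005, -0.0056, -1.0]]
5053 (array([ 544.8, -319.5]), array([150.5,  32.7]), 86.24)
-76 17 bright 71.0 t -11.3 9.2 ztop 0.0318
-72 83 bright 48.0 t -16.4 14.3 ztop 0.0335
-68 110 bright 41.0 t -16.3 16.3 ztop 0.0341
-64 121 bright 43.0 t -16.2 16.2 ztop 0.0343
-60 126 bright 43.0 t -16.1 16.1 ztop 0.0342
-56 156 bright 42.0 t -16.2 16.3 ztop 0.0339
-52 95 bright 42.0 t -16.0 15.8 ztop 0.0338
-48 185 bright 59.0 t -16.3 16.1 ztop 0.0338
-44 120 bright 151.0 t -14.0 12.9 ztop 0.0317
-40 108 bright 179.0 t -13.9 12.7 ztop 0.0313
-36 118 bright 176.0 t -13.8 12.7 ztop 0.0313
-32 112 bright 178.0 t -13.8 12.5 ztop 0.0313
-28 115 bright 173.0 t -13.7 12.5 ztop 0.0315
-24 121 bright 142.0 t -13.7 12.4 ztop 0.0313
-20 121 bright 115.0 t -13.6 14.4 ztop 0.0315
-16 132 bright 115.0 t -13.5 14.3 ztop 0.0314
-12 129 bright 115.0 t -13.5 14.2 ztop 0.0311
-8 126 bright 114.0 t -13.4 14.1 ztop 0.0317
-4 133 bright 115.0 t -13.4 14.0 ztop 0.0313
0 132 bright 115.0 t -13.4 13.9 ztop 0.0316
4 133 bright 115.0 t -13.3 13.8 ztop 0.0315
8 138 bright 115.0 t -13.3 13.8 ztop 0.0312
12 137 bright 115.0 t -13.2 13.7 ztop 0.0315
16 141 bright 115.0 t -13.1 14.8 ztop 0.0313
20 142 bright 103.0 t -13.1 14.7 ztop 0.0327
24 145 bright 109.0 t -13.1 14.6 ztop 0.0323
28 137 bright 80.0 t -13.0 14.4 ztop 0.0316
32 127 bright 35.0 t -13.5 14.7 ztop 0.0342
36 157 bright 30.0 t -13.5 14.7 ztop 0.0341
40 171 bright 66.0 t -14.1 16.0 ztop 0.0344
44 177 bright 135.0 t -14.1 16.2 ztop 0.0341
48 168 bright 162.0 t -13.5 14.8 ztop 0.0307
52 170 bright 161.0 t -13.6 14.9 ztop 0.0284
56 170 bright 160.0 t -13.7 15.0 ztop 0.0262
60 146 bright 157.0 t -13.8 15.0 ztop 0.0239
64 151 bright 178.0 t -12.9 15.2 ztop 0.022
68 160 bright 183.0 t -12.1 15.3 ztop 0.0194
72 123 bright 185.0 t -12.2 15.3 ztop 0.017
```

View pics/w3.png

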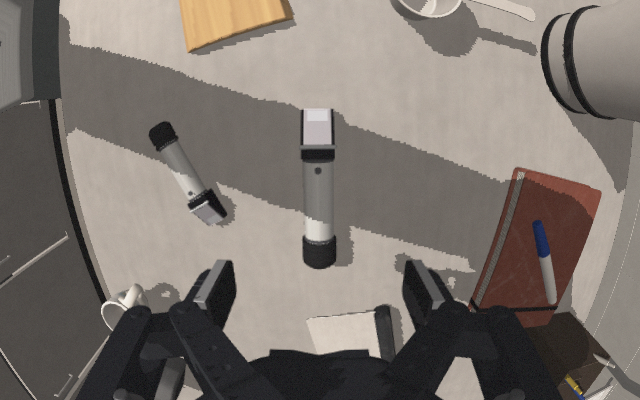

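The picture shows the larger refractometer upright in the middle (318,190), prism head up at (318,130) and eyepiece at (319,250); the small one is clear to the left at (190,175). I'll re-measure now the arm is settled and plan the grasp.

```bash
python3 - <<'E'
from rig import arm
from h import *
from meas import rect
for i in range(5):
    o=arm.get_obs(); im=arm.get_image("wrist")
    C=cloud(im,o)
    m=(C[...,2]>.008)&(C[...,2]<.05)&(C[...,0]>.48)&(C[...,0]<.62)&(C[...,1]>-.42)&(C[...,1]<-.22)
    r=rect(C[m]); print(o["position"].round(4),r)
a=np.radians(r[2]); c=np.array(r[0])/1000-.007*np.array([np.cos(a),np.sin(a)]); print("origin",c)
p,R=plan(o["position"],o["tcp_rot"],[((*c,.06),down(r[2]-90)),((*c,.020),down(r[2]-90))])
E
```

```text
[ 0.546  -0.3172  0.1658] (array([ 544.8, -318.9]), array([150.4,  32.8]), 86.44)
[ 0.5466 -0.3164  0.1666] (array([ 544.5, -318.8]), array([150.2,  32.9]), 86.93)
[ 0.5469 -0.3162  0.1674] (array([ 544.9, -318.6]), array([150.2,  33.2]), 87.05)
[ 0.5471 -0.3161  0.1679] (array([ 545. , -318.8]), array([150.6,  33.2]), 86.85)
[ 0.5471 -0.3163  0.1683] (array([ 544.2, -318.8]), array([150.5,  32.6]), 87.53)
origin [ 0.54389833 -0.3257935 ]
0.0 -0.1 -0.7 -9.8 -2.7 108.3 -> [ 0.5438 -0.3258  0.06  ]
--
0.0 0.0 -0.0 0.1 0.0 40.0 -> [ 0.5439 -0.3258  0.02  ]
--
```

Request:
play_rows(
  moves="0 0 0 -9.8 -2.7 108.3 85; 0 0 0 -9.8 -2.7 108.3 85; 0 0 0 -9.8 -2.7 108.3 85; 0 0 0 -9.8 -2.7 108.3 85; 0 0 0 -9.8 -2.7 108.3 85",
)

```text
time_s: 3.83
position: [0.5428, -0.327, 0.0599]
tcp_rot: [[0.059, 0.998, -0.001], [0.998, -0.059, 0.001], [0.001, -0.001, -1.0]]
wrist_force: [-0.2, 0.6, 0.8]
opening: 0.0847
grasp_force: 0.0
```

Request:
play_rows(
  moves="0 0 0 0 0 0 85; 0 0 0 0 0 0 85; 0 0 0 0 0 0 85; 0 0 0 0 0 0 85; 0 0 0 0 0 0 85",
)

```text
time_s: 4.25
position: [0.5436, -0.3277, 0.0612]
tcp_rot: [[0.059, 0.998, 0.002], [0.998, -0.059, -0.0], [-0.0, 0.002, -1.0]]
wrist_force: [0.4, 1.0, 0.8]
opening: 0.0847
grasp_force: 0.0
```

Request:
play_rows(
  moves="0 0 0 1.9 0.8 10 85; 0 0 0 1.9 0.8 20 85; 0 0 0 1.9 0.8 30 85; 0 0 0 1.9 0.8 38 85; 0 0 0 1.9 0.8 41 85",
)

```text
time_s: 4.67
position: [0.5428, -0.325, 0.0168]
tcp_rot: [[0.059, 0.998, -0.003], [0.998, -0.059, 0.002], [0.002, -0.003, -1.0]]
wrist_force: [0.1, 0.1, 0.0]
opening: 0.0853
grasp_force: 0.0
```

Request:
play_rows(
  moves="0 0 0 0 0 0 60; 0 0 0 0 0 0 40; 0 0 0 0 0 0 30; 0 0 0 0 0 0 20; 0 0 0 0 0 0 20",
)

```text
time_s: 5.08
position: [0.5443, -0.3261, 0.0199]
tcp_rot: [[0.059, 0.998, 0.001], [0.998, -0.059, -0.0], [-0.0, 0.001, -1.0]]
wrist_force: [-0.4, 0.1, 2.2]
opening: 0.0264
grasp_force: 59.0
```

Request:
play_rows(
  moves="0 0 0 0 0 0 15; 0 0 0 0 0 0 15; 0 0 0 0 0 0 15; 0 0 0 0 0 0 15; 0 0 0 0 0 0 15",
)

```text
time_s: 5.5
position: [0.5444, -0.3261, 0.0199]
tcp_rot: [[0.059, 0.998, 0.001], [0.998, -0.059, -0.0], [-0.0, 0.001, -1.0]]
wrist_force: [0.4, -0.1, 5.3]
opening: 0.0259
grasp_force: 59.3
```

Request:
play_rows(
  moves="0 0 0 0 0 0 15; 0 0 0 0 0 0 15; 0 0 0 0 0 0 15; 0 0 0 0 0 0 15; 0 0 0 0 0 0 15",
)

```text
time_s: 5.92
position: [0.5444, -0.3261, 0.0199]
tcp_rot: [[0.059, 0.998, 0.001], [0.998, -0.059, -0.0], [-0.0, 0.001, -1.0]]
wrist_force: [-1.3, -0.5, 6.2]
opening: 0.0262
grasp_force: 59.3
```

```bash
python3 - <<'E'
from rig import arm
from h import *
o=arm.get_obs()
plan(o["position"],o["tcp_rot"],[((.5444,-.326,.12),o["tcp_rot"]),((.5447,.08,.20),down(-4.7))])
E
```

```text
0.0 0.0 0.0 0.1 0.1 -100.1 -> [ 0.5444 -0.326   0.12  ]
--
0.0 0.0 0.4 135.1 -7.9 -26.7 -> [ 0.5444 -0.1907  0.1466]
0.0 0.0 0.5 135.0 -8.8 -26.8 -> [ 0.5446 -0.0554  0.1733]
0.1 0.0 0.4 135.0 -10.0 -26.7 -> [0.5447 0.08   0.2   ]
--
```

Request:
play_rows(
  moves="0 0 0 0 0 -15 15; 0 0 0 0 0 -35 15; 0 0 0 0 0 -60 15; 0 0 0 0 0 -85 15; 0 0 0 0 0 -100 15",
)

```text
time_s: 6.33
position: [0.5442, -0.3262, 0.1218]
tcp_rot: [[0.06, 0.998, 0.002], [0.998, -0.06, -0.001], [-0.001, 0.002, -1.0]]
wrist_force: [1.0, 0.4, -1.8]
opening: 0.0263
grasp_force: 59.3
```

Request:
play_rows(
  moves="0 0 0.1 20 -1.2 -4 15; 0 0 0.2 45 -2.6 -9 15; 0 0 0.3 75 -4.4 -15 15; 0 0 0.4 105 -6.1 -21 15; 0 0 0.4 135 -7.9 -27 15",
)

```text
time_s: 6.75
position: [0.5431, -0.1891, 0.1464]
tcp_rot: [[0.067, 0.998, -0.001], [0.998, -0.067, 0.001], [0.001, -0.001, -1.0]]
wrist_force: [0.5, 0.2, -1.8]
opening: 0.0257
grasp_force: 59.3
```

Request:
play_rows(
  moves="0 0 0.1 27 -1.8 -5.4 15; 0 0 0.2 54 -3.5 -10.7 15; 0 0 0.3 81 -5.3 -16 15; 0 0 0.4 108 -7 -21.4 15; 0 0 0.5 135 -8.8 -27 15",
)

```text
time_s: 7.17
position: [0.5432, -0.0538, 0.1735]
tcp_rot: [[0.075, 0.997, -0.001], [0.997, -0.075, 0.0], [0.0, -0.001, -1.0]]
wrist_force: [1.3, 0.1, -1.4]
opening: 0.0259
grasp_force: 59.3
```

Request:
play_rows(
  moves="0 0 0.1 30 -2 -6 15; 0 0 0.2 60 -4 -12 15; 0 0 0.3 90 -6 -18 15; 0 0 0.4 115 -8.5 -23 15; 0 0 0.4 135 -10 -27 15",
)

```text
time_s: 7.58
position: [0.5433, 0.0828, 0.2005]
tcp_rot: [[0.08, 0.997, -0.001], [0.997, -0.08, 0.001], [0.001, -0.001, -1.0]]
wrist_force: [-0.6, -0.6, -2.6]
opening: 0.026
grasp_force: 59.3
```

Request:
play_rows(
  moves="0 0 0 0 0 0 15; 0 0 0 0 0 0 15; 0 0 0 0 0 0 15; 0 0 0 0 0 0 15; 0 0 0 0 0 0 15",
)

```text
time_s: 8.0
position: [0.5441, 0.0785, 0.2001]
tcp_rot: [[0.084, 0.996, -0.0], [0.996, -0.084, -0.0], [-0.0, -0.0, -1.0]]
wrist_force: [0.3, -0.3, -2.6]
opening: 0.0259
grasp_force: 59.3
```

```bash
python3 - <<'E'
from rig import arm
from h import *
from meas import report
for i in range(2):
    o=arm.get_obs(); im=arm.get_image("wrist"); print(o["position"].round(4),np.round(o["tcp_rot"],4)[:,0],o["opening"],o["wrist_force"].round(1)); report(cloud(im,o))
pickle.dump((o,im),open("w4.pkl","wb"))
cv2.imwrite("pics/w4.png",im["frame"][:,:,::-1])
E
```

```text
[0.5441 0.0785 0.2001] [ 8.430e-02  9.964e-01 -4.000e-04] 0.025920948762156892 [ 0.3 -0.3 -2.6]
table z 0.0001
case60 3129 [598.9 190.1] [115.   24.7] 88.31 z med/99 0.0601 0.0615
case_all 4476 [496.9 200.9] [120.8  46.3] 88.66 z med/99 0.0594 0.0612
lid 2091 [455.6 -30.3] [87.1 66.7] 9.42 z med/99 0.0118 0.0131
pull -
refr -
refr_top -
[0.5441 0.0787 0.2001] [ 8.410e-02  9.965e-01 -3.000e-04] 0.026241723066821758 [-1.   0.1 -2.3]
table z 0.0001
case60 3125 [597.9 190.6] [115.1  24.4] 87.35 z med/99 0.06 0.0615
case_all 4497 [498.9 201.6] [122.4  46.5] 86.49 z med/99 0.0594 0.0612
lid 2086 [455.9 -29.9] [86.9 66.4] 10.12 z med/99 0.0118 0.0132
pull -
refr -
refr_top -
```

View pics/w4.png

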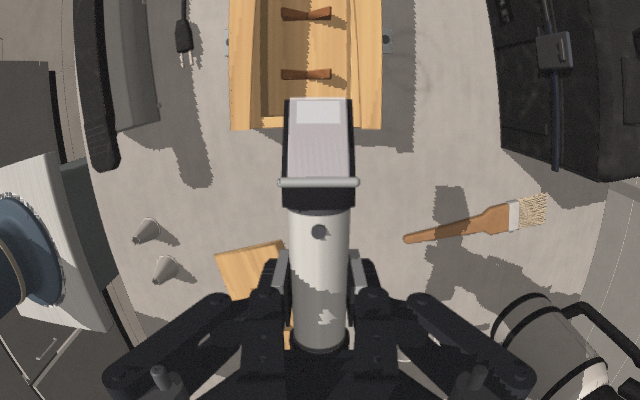

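The picture shows the refractometer hanging straight in the fingers (320,230), the case mouth edge at row 130 and the dark saddles at (306,14) and (306,74). I'll refine the case pose and the held offset from it.

```bash
python3 - <<'E'
from h import *
o,im=pickle.load(open("w4.pkl","rb")); C=cloud(im,o)
a=np.radians(85.3); c=np.array([.5454,.2286]); U=np.array([[np.cos(a),np.sin(a)],[-np.sin(a),np.cos(a)]])
L=(C[...,:2]-c)@U.T*1000; z=C[...,2]*1000; x,y=L[...,0],L[...,1]
m=(z>54)&(z<66)&(abs(x)<120)&(abs(y)<80)
for s in(-1,1):   # outer side edges vs x
    k=m&(y*s>40)
    e=[]; 
    for xx in range(-85,0,5):
        b=k&(x>=xx)&(x<xx+5)
        if b.sum()>10: e.append((xx+2.5,np.percentile(y[b]*s,98)*s))
    e=np.array(e); f=np.polyfit(e[:,0],e[:,1],1); print("side",s,len(e),"slope deg",np.degrees(np.arctan(f[0])).round(2),"at0",f[1].round(1),"std",np.std(e[:,1]-np.polyval(f,e[:,0])).round(2))
    print(" mouth x 2%",np.percentile(x[k],[0.5,2]).round(1), "at y",s)
h,s_,v=[cv2.cvtColor(im["frame"],cv2.COLOR_RGB2HSV)[...,i] for i in range(3)]
sd=(z>14)&(z<32)&(abs(y)<30)&(x>-75)&(x<60)
for lo,hi in((-60,-25),(5,45)):
    b=sd&(x>lo)&(x<hi)&(z>22); 
    if b.sum(): print("saddle x",np.percentile(x[b],[2,50,98]).round(1),"y",np.percentile(y[b],[2,98]).round(1),"z",np.percentile(z[b],98).round(1),b.sum())
# held refractometer: in tool frame
T=np.array(o["tcp_rot"]); Q=(C-o["position"])@T*1000
b=(abs(Q[...,1])<20)&(Q[...,2]>-25)&(Q[...,2]<25)&(Q[...,0]>20)&(Q[...,0]<110)
print("held tip tool x",np.percentile(Q[b][:,0],[98,99.7]).round(1),"y",np.percentile(Q[b][:,1],[1,99]).round(1),"top z",np.percentile(Q[b][:,2],2).round(1))
E
```

```text
side -1 17 slope deg 0.09 at0 -65.2 std 0.39
 mouth x 2% [-90.2 -88.3] at y -1
side 1 17 slope deg -0.09 at0 65.3 std 0.27
 mouth x 2% [-91. -89.] at y 1
saddle x [-45.8 -41.1 -36.2] y [-23.7  23.6] z 29.0 176
saddle x [17.4 21.5 26.4] y [-23.9  23.5] z 28.9 178
held tip tool x [81.2 82.5] y [-13.8  14.6] top z -14.0
```

Request:
play_rows(
  moves="0 0 0 25 -2 16 15; 0 0 -0.1 55 -4.4 35 15; 0 0 -0.1 85 -6.9 55 15; 0 0 -0.1 115 -9.3 74 15; 0 0 -0.1 139.8 -11.3 90 15",
)

```text
time_s: 8.52
position: [0.544, 0.2224, 0.1088]
tcp_rot: [[0.079, 0.997, -0.001], [0.997, -0.079, 0.0], [0.0, -0.001, -1.0]]
wrist_force: [-0.5, 0.5, -2.1]
opening: 0.0262
grasp_force: 59.3
```

Request:
play_rows(
  moves="0 0 0 0 0 0 15; 0 0 0 0 0 0 15; 0 0 0 0 0 0 15; 0 0 0 0 0 0 15; 0 0 0 0 0 0 15",
)

```text
time_s: 8.93
position: [0.5452, 0.2188, 0.1111]
tcp_rot: [[0.083, 0.997, 0.001], [0.997, -0.083, 0.0], [0.0, 0.001, -1.0]]
wrist_force: [-0.1, 0.4, -2.9]
opening: 0.026
grasp_force: 59.4
```

Request:
play_rows(
  moves="0 0 0 0 0 0 15; 0 0 0 0 0 0 15; 0 0 0 0 0 0 15; 0 0 0 0 0 0 15; 0 0 0 0 0 0 15",
)

```text
time_s: 9.35
position: [0.5445, 0.2203, 0.1103]
tcp_rot: [[0.08, 0.997, 0.0], [0.997, -0.08, 0.0], [0.0, 0.0, -1.0]]
wrist_force: [0.2, -0.9, -2.2]
opening: 0.026
grasp_force: 59.4
```

Request:
play_rows(
  moves="0 0 0 -0.8 0 15 15; 0 0 0 -0.8 0 32 15; 0 0 0 -0.8 0 48 15; 0 0 0 -0.8 0 62 15; 0 0 0 -0.8 0 72 15",
)

```text
time_s: 9.77
position: [0.5439, 0.2195, 0.0368]
tcp_rot: [[0.08, 0.997, -0.001], [0.997, -0.08, -0.001], [-0.001, -0.001, -1.0]]
wrist_force: [0.3, -0.5, -2.0]
opening: 0.026
grasp_force: 59.4
```

Request:
play_rows(
  moves="0 0 0 0 0 1 15; 0 0 0 0 0 2 15; 0 0 0 0 0 2 15; 0 0 0 0 0 2 15; 0 0 0 0 0 2 15",
)

```text
time_s: 10.18
position: [0.545, 0.2198, 0.037]
tcp_rot: [[0.08, 0.997, 0.001], [0.997, -0.08, 0.001], [0.001, 0.001, -1.0]]
wrist_force: [-0.3, -0.2, -2.6]
opening: 0.0264
grasp_force: 59.4
```

Request:
play_rows(
  moves="0 0 0 0 0 0 15; 0 0 0 0 0 0 15; 0 0 0 0 0 0 15; 0 0 0 0 0 0 15; 0 0 0 0 0 0 15",
)

```text
time_s: 10.6
position: [0.5444, 0.2196, 0.0362]
tcp_rot: [[0.08, 0.997, 0.0], [0.997, -0.08, 0.0], [0.0, -0.0, -1.0]]
wrist_force: [0.7, 0.1, -2.0]
opening: 0.0261
grasp_force: 59.4
```

Request:
play_rows(
  moves="0 0 0 -0.4 0 1 15; 0 0 0 -0.4 0 2 15; 0 0 0 -0.4 0 3 15; 0 0 0 -0.4 0 4 15; 0 0 0 -0.4 0 5 15",
)

```text
time_s: 11.02
position: [0.5444, 0.2191, 0.031]
tcp_rot: [[0.08, 0.997, -0.0], [0.997, -0.08, 0.0], [0.0, -0.0, -1.0]]
wrist_force: [0.4, 0.1, -2.1]
opening: 0.0258
grasp_force: 59.4
```

Request:
play_rows(
  moves="0 0 0 0 0 0.5 15; 0 0 0 0 0 1 15; 0 0 0 0 0 1.5 15; 0 0 0 0 0 2 15; 0 0 0 0 0 2 15",
)

```text
time_s: 11.43
position: [0.5441, 0.2192, 0.0293]
tcp_rot: [[0.08, 0.997, -0.001], [0.997, -0.08, 0.0], [0.0, -0.001, -1.0]]
wrist_force: [-1.3, -0.1, 0.1]
opening: 0.0264
grasp_force: 59.5
```

Request:
play_rows(
  moves="0 0 0 0 0 0 15; 0 0 0 0 0 0 15; 0 0 0 0 0 0 15; 0 0 0 0 0 0 15; 0 0 0 0 0 0 15",
)

```text
time_s: 11.85
position: [0.5442, 0.2193, 0.0293]
tcp_rot: [[0.08, 0.997, -0.0], [0.997, -0.08, 0.0], [0.0, -0.0, -1.0]]
wrist_force: [-2.0, 0.6, 2.3]
opening: 0.0263
grasp_force: 59.6
```

It's now resting in the saddles: the wrist force rose from -2 to +2 N at the expected height. I'll release within the cavity's width.

Request:
play_rows(
  moves="0 0 0 0 -0.2 0.3 15; 0 0 0 0 -0.2 0.3 15; 0 0 0 0 -0.2 0.3 20; 0 0 0 0 -0.2 0.3 24; 0 0 0 0 -0.2 0.3 28",
)

```text
time_s: 12.27
position: [0.5442, 0.2193, 0.0293]
tcp_rot: [[0.08, 0.997, 0.0], [0.997, -0.08, 0.001], [0.001, 0.0, -1.0]]
wrist_force: [-4.2, -0.8, 7.4]
opening: 0.0279
grasp_force: 1.3
```

Request:
play_rows(
  moves="0 0 0 0 0 0 32; 0 0 0 0 0 0 36; 0 0 0 0 0 0 40; 0 0 0 0 0 0 40; 0 0 0 0 0 0 40",
)

```text
time_s: 12.68
position: [0.5437, 0.2199, 0.0303]
tcp_rot: [[0.08, 0.997, -0.001], [0.997, -0.08, 0.002], [0.002, -0.002, -1.0]]
wrist_force: [-8.5, -0.1, 15.5]
opening: 0.04
grasp_force: 11.0
```

Request:
play_rows(
  moves="0 0 0 0 0 0 40; 0 0 0 0 0 0 40; 0 0 0 0 0 -4 40; 0 0 0 0 0 -12 40; 0 0 0 0 0 -24 40",
)

```text
time_s: 13.1
position: [0.5443, 0.2189, 0.0529]
tcp_rot: [[0.08, 0.997, -0.0], [0.997, -0.08, -0.001], [-0.001, 0.0, -1.0]]
wrist_force: [-0.0, -0.1, -0.3]
opening: 0.0399
grasp_force: 0.0
```

Request:
play_rows(
  moves="0 0 0 0 0 -20 40; 0 0 0 0 0 -40 40; 0 0 0 0 0 -65 50; 0 0 0 -20 0 -90 60; 0 0 0 -40 0 -115 70",
)

```text
time_s: 13.52
position: [0.5414, 0.1798, 0.1697]
tcp_rot: [[0.077, 0.997, 0.002], [0.997, -0.077, 0.0], [0.0, 0.002, -1.0]]
wrist_force: [0.1, -0.7, 0.5]
opening: 0.0696
grasp_force: 0.0
```

Request:
play_rows(
  moves="0 0 0 -25 0 -10 70; 0 0 0 -55 0 -20 70; 0 0 0 -85 0 -25 70; 0 0 0 -100 0 -30 70; 0 0 0 -100 0 -30 70",
)

```text
time_s: 13.93
position: [0.5336, 0.0752, 0.1998]
tcp_rot: [[0.087, 0.996, 0.003], [0.996, -0.087, 0.0], [0.0, 0.003, -1.0]]
wrist_force: [0.7, 0.4, 0.8]
opening: 0.0703
grasp_force: 0.0
```

Request:
play_rows(
  moves="0 0 0 0 0 0 70; 0 0 0 0 0 0 70; 0 0 0 0 0 0 70; 0 0 0 0 0 0 70; 0 0 0 0 0 0 70",
)

```text
time_s: 14.35
position: [0.5329, 0.0808, 0.1974]
tcp_rot: [[0.078, 0.997, -0.001], [0.997, -0.078, -0.0], [-0.0, -0.001, -1.0]]
wrist_force: [-1.0, -0.2, -0.8]
opening: 0.0698
grasp_force: 0.0
```

```bash
python3 - <<'E'
from rig import arm
from h import *
from meas import rect
o=arm.get_obs(); im=arm.get_image("wrist"); pickle.dump((o,im),open("w5.pkl","wb"))
print(o["time_s"],o["position"],o["wrist_force"].round(1))
cv2.imwrite("pics/w5.png",im["frame"][:,:,::-1])
C=cloud(im,o)
a=np.radians(85.3); c=np.array([.5454,.2286]); U=np.array([[np.cos(a),np.sin(a)],[-np.sin(a),np.cos(a)]])
L=(C[...,:2]-c)@U.T*1000; z=C[...,2]*1000; x,y=L[...,0],L[...,1]
m=(abs(y)<18)&(x>-85)&(x<79)&(z>22)
print("extent x",np.percentile(x[m],[.3,1,99,99.7]).round(1),"expected -77..73","y",np.percentile(y[m],[1,99]).round(1))
for k in range(-80,76,8):
    b=m&(x>=k)&(x<k+8)
    if b.sum()>5: print(k,b.sum(),np.percentile(z[b],97).round(1),np.percentile(y[b],[2,98]).round(1))
q=(C[...,0]>.38)&(C[...,0]<.56)&(C[...,1]>-.25)&(C[...,1]<.06)
print("lid",rect(C[q&(z>6)&(z<17)]),"pull",rect(C[q&(z>28)&(z<42)]))
E
```

```text
14.35 [0.53288058 0.08077733 0.197414  ] [-1.  -0.2 -0.8]
extent x [-84.9 -84.1  28.9  30.5] expected -77..73 y [-16.3  16.7]
-80 186 42.5 [-14.7  14.3]
-72 314 43.3 [-16.1  15.3]
-64 300 43.3 [-16.   16.3]
-56 277 43.1 [-15.   15.3]
-48 289 40.8 [-16.4  16.9]
-40 276 40.7 [-15.9  16.8]
-32 246 41.0 [-13.1  12.6]
-24 244 41.0 [-13.   12.6]
-16 243 40.7 [-13.   12.7]
-8 259 40.9 [-14.1  13.8]
0 240 40.9 [-13.1  13.8]
8 243 40.8 [-13.   13.8]
16 268 41.6 [-17.2  17.6]
24 194 40.9 [-16.1  13.9]
lid (array([468.2, -79.5]), array([170.4,  99.7]), 97.45) pull (array([465.9, -81.1]), array([59.4, 16.4]), 99.6)
```

View pics/w5.png

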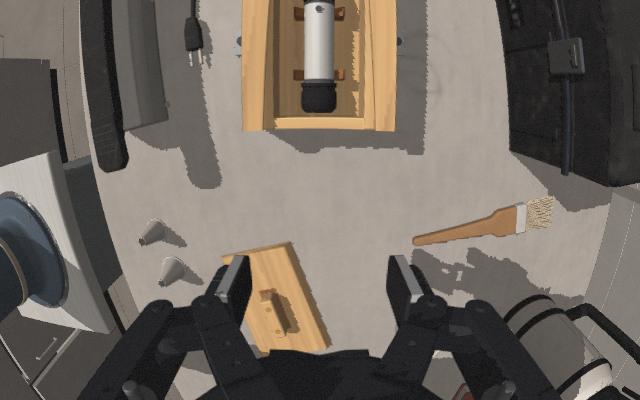

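The refractometer lies level in both saddles at (318,60), barrel top 41 and eyepiece 43 mm, eyepiece at the mouth. Now the lid's pull.

```bash
python3 - <<'E'
from rig import arm
from h import *
o=arm.get_obs()
plan(o["position"],o["tcp_rot"],[((.4657,-.0813,.09),down(9.5))])
E
```

```text
-0.0 0.0 -7.0 -83.3 -27.1 53.8 -> [ 4.993e-01 -4.000e-04  1.438e-01]
-0.0 0.0 -7.0 -79.3 -37.1 53.8 -> [ 0.4657 -0.0813  0.09  ]
--
```

Request:
play_rows(
  moves="0 0 -1.4 -17 -5.4 11 70; 0 0 -2.8 -33 -10.8 22 70; 0 0 -4.2 -50 -16.2 33 70; 0 0 -5.6 -67 -21.7 43 70; 0 0 -7 -83.3 -27.1 53.8 70",
)

```text
time_s: 14.82
position: [0.499, -0.0017, 0.1436]
tcp_rot: [[-0.044, 0.999, 0.0], [0.999, 0.044, -0.0], [-0.0, 0.0, -1.0]]
wrist_force: [0.3, 0.4, 0.3]
opening: 0.0702
grasp_force: 0.0
```

Request:
play_rows(
  moves="0 0 -1.4 -17 -8 11 60; 0 0 -2.8 -35 -16.3 23 60; 0 0 -4.2 -52 -24.3 35 60; 0 0 -5.6 -67 -31.3 45 60; 0 0 -7 -79.3 -37.1 53.8 60",
)

```text
time_s: 15.23
position: [0.4649, -0.083, 0.0895]
tcp_rot: [[-0.164, 0.986, -0.001], [0.986, 0.164, -0.0], [-0.0, -0.001, -1.0]]
wrist_force: [0.4, -0.8, 0.6]
opening: 0.0603
grasp_force: 0.0
```

Request:
play_rows(
  moves="0 0 0 0 0 0 60; 0 0 0 0 0 0 60; 0 0 0 0 0 0 60; 0 0 0 0 0 0 60; 0 0 0 0 0 0 60",
)

```text
time_s: 15.65
position: [0.4664, -0.081, 0.0907]
tcp_rot: [[-0.165, 0.986, 0.001], [0.986, 0.165, 0.0], [0.0, 0.001, -1.0]]
wrist_force: [0.1, 0.5, -0.5]
opening: 0.0601
grasp_force: 0.0
```

Request:
play_rows(
  moves="0 0 0 0 0 0 60; 0 0 0 0 0 0 60; 0 0 0 0 0 0 60; 0 0 0 0 0 0 60; 0 0 0 0 0 0 60",
)

```text
time_s: 16.07
position: [0.4656, -0.082, 0.0903]
tcp_rot: [[-0.164, 0.987, 0.0], [0.987, 0.164, 0.0], [0.0, 0.0, -1.0]]
wrist_force: [-0.4, 0.2, -0.9]
opening: 0.0601
grasp_force: 0.0
```

```bash
python3 - <<'E'
from rig import arm
from h import *
from meas import rect
o=arm.get_obs(); im=arm.get_image("wrist"); C=cloud(im,o); z=C[...,2]*1000
q=(C[...,0]>.38)&(C[...,0]<.56)&(C[...,1]>-.25)&(C[...,1]<.06)
print(o["position"],o["tcp_rot"][:,0],"pull",q.sum(),[ rect(C[q&(z>28)&(z<38)])])
T=np.array(o["tcp_rot"]); Q=(C-o["position"])@T*1000
b=(abs(Q[...,0])<40)&(abs(Q[...,1])<20)&(z>28)&(z<38)
print("pull in tool x,y",np.percentile(Q[b][:,0],[1,99]).round(1),np.percentile(Q[b][:,1],[1,99]).round(1))
E
```

```text
[ 0.46558824 -0.08198589  0.09030894] [-1.63517536e-01  9.86540424e-01  8.04760929e-05] pull 103198 [(array([464.7, -81.1]), array([59.6, 15.6]), 100.0)]
pull in tool x,y [-27.5  29.8] [-8.2  7.1]
```

Request:
play_rows(
  moves="0 0 0 1 -0.5 15 60; 0 0 0 1 -0.5 30 60; 0 0 0 1 -0.5 45 60; 0 0 0 1 -0.5 55 60; 0 0 0 1 -0.5 59 60",
)

```text
time_s: 16.53
position: [0.4641, -0.0811, 0.03]
tcp_rot: [[-0.163, 0.987, -0.002], [0.987, 0.163, 0.0], [0.001, -0.002, -1.0]]
wrist_force: [0.2, 0.0, -0.5]
opening: 0.06
grasp_force: 0.0
```

Request:
play_rows(
  moves="0 0 0 0 0 0 45; 0 0 0 0 0 0 30; 0 0 0 0 0 0 20; 0 0 0 0 0 0 10; 0 0 0 0 0 0 8",
)

```text
time_s: 16.95
position: [0.4655, -0.0813, 0.0321]
tcp_rot: [[-0.163, 0.987, 0.002], [0.987, 0.163, 0.0], [-0.0, 0.002, -1.0]]
wrist_force: [-0.8, -0.5, 4.6]
opening: 0.0147
grasp_force: 59.4
```

Request:
play_rows(
  moves="0 0 0 0 0 0 5; 0 0 0 0 0 0 5; 0 0 0 0 0 0 5; 0 0 0 0 0 0 5; 0 0 0 0 0 0 5",
)

```text
time_s: 17.37
position: [0.4656, -0.0813, 0.0321]
tcp_rot: [[-0.163, 0.987, 0.002], [0.987, 0.163, 0.0], [-0.0, 0.002, -1.0]]
wrist_force: [-1.3, 0.8, 6.7]
opening: 0.0148
grasp_force: 59.8
```

Request:
play_rows(
  moves="0 0 0 0 0 0 5; 0 0 0 0 0 0 5; 0 0 0 0 0 0 5; 0 0 0 0 0 0 5; 0 0 0 0 0 0 5",
)

```text
time_s: 17.78
position: [0.4656, -0.0813, 0.0321]
tcp_rot: [[-0.163, 0.987, 0.002], [0.987, 0.163, 0.0], [-0.0, 0.002, -1.0]]
wrist_force: [-0.9, -0.3, 6.2]
opening: 0.0144
grasp_force: 59.8
```

```bash
python3 - <<'E'
from rig import arm
from h import *
o=arm.get_obs()
plan(o["position"],o["tcp_rot"],[((.4656,-.0813,.1),o["tcp_rot"]),((.5298,.0392,.105),down(-4.7))])
E
```

```text
0.0 0.0 0.0 -0.0 0.1 -67.9 -> [ 0.4656 -0.0813  0.1   ]
--
0.1 -0.0 14.1 108.4 83.1 -4.9 -> [0.5298 0.0392 0.105 ]
--
```

Request:
play_rows(
  moves="0 0 0 0 0 -8 5; 0 0 0 0 0 -20 5; 0 0 0 0 0 -36 5; 0 0 0 0 0 -54 5; 0 0 0 0 0 -68 5",
)

```text
time_s: 18.2
position: [0.4648, -0.0812, 0.1005]
tcp_rot: [[-0.163, 0.987, 0.0], [0.987, 0.163, 0.0], [0.0, 0.0, -1.0]]
wrist_force: [-0.9, 0.5, -1.6]
opening: 0.0145
grasp_force: 58.8
```

Request:
play_rows(
  moves="0 0 1.4 11 8.3 0 5; 0 0 2.8 22 16.6 -1 5; 0 0 4.2 33 24.9 -1.5 5; 0 0 5.6 43 33 -2 5; 0 0 7 54 41.5 -2.5 5",
)

```text
time_s: 18.62
position: [0.4969, -0.0204, 0.1022]
tcp_rot: [[-0.041, 0.999, -0.0], [0.999, 0.041, 0.0], [0.0, -0.0, -1.0]]
wrist_force: [-0.6, 0.1, -0.3]
opening: 0.0146
grasp_force: 58.8
```

```bash
python3 - <<'E'
from rig import arm
from h import *
o=arm.get_obs();print(o["wrist_force"].round(1),o["opening"])
plan(o["position"],o["tcp_rot"],[((.5298,.0392,.105),down(-4.7))])
E
```

```text
[-0.6  0.1 -0.3] 0.01462870303638725
-0.0 -0.0 7.0 58.2 35.3 -2.8 -> [0.5298 0.0392 0.105 ]
--
```

Request:
play_rows(
  moves="0 0 1.4 11 7 0 5; 0 0 2.8 23 14 -1 5; 0 0 4.2 35 21 -2 5; 0 0 5.6 47 28.5 -2.5 5; 0 0 7 58.2 35.3 -2.8 5",
)

```text
time_s: 19.03
position: [0.5299, 0.0395, 0.1049]
tcp_rot: [[0.081, 0.997, -0.0], [0.997, -0.081, 0.0], [0.0, -0.0, -1.0]]
wrist_force: [0.3, -0.1, -2.0]
opening: 0.0146
grasp_force: 58.8
```

Request:
play_rows(
  moves="0 0 0 0 0 0 5; 0 0 0 0 0 0 5; 0 0 0 0 0 0 5; 0 0 0 0 0 0 5; 0 0 0 0 0 0 5",
)

```text
time_s: 19.45
position: [0.5293, 0.0376, 0.1047]
tcp_rot: [[0.081, 0.997, -0.0], [0.997, -0.081, 0.0], [0.0, -0.0, -1.0]]
wrist_force: [1.2, 0.9, -1.3]
opening: 0.0147
grasp_force: 58.8
```

Request:
play_rows(
  moves="0 0 0 0 0 0 5; 0 0 0 0 0 0 5; 0 0 0 0 0 0 5; 0 0 0 0 0 0 5; 0 0 0 0 0 0 5",
)

```text
time_s: 19.87
position: [0.5299, 0.0386, 0.1046]
tcp_rot: [[0.08, 0.997, 0.0], [0.997, -0.08, 0.0], [0.0, 0.0, -1.0]]
wrist_force: [-0.2, 0.5, -0.7]
opening: 0.0145
grasp_force: 58.8
```

```bash
cat > lid.py <<'E'
from rig import arm
from h import *
def lidlook(save=None):
    o=arm.get_obs(); im=arm.get_image("wrist"); C=cloud(im,o)
    if save: cv2.imwrite(save,im["frame"][:,:,::-1])
    a=np.radians(85.3); c=np.array([.5454,.2286]); U=np.array([[np.cos(a),np.sin(a)],[-np.sin(a),np.cos(a)]])
    tp=U@(o["position"][:2]-c)*1000; ta=np.degrees(np.arctan2(o["tcp_rot"][1,0],o["tcp_rot"][0,0]))
    print("t",o["time_s"],"tcp case",tp.round(1),"z",(o["position"][2]*1000).round(1),"yaw-rel",(ta-85.3).round(2),"F case",(U@o["wrist_force"][:2]).round(1),o["wrist_force"][2].round(1),"open",o["opening"].round(4),"tool z",np.round(o["tcp_rot"][:,2],4))
    L=(C[...,:2]-c)@U.T*1000; z=C[...,2]*1000; x,y=L[...,0]-tp[0],L[...,1]-tp[1]
    zt=o["position"][2]*1000-32.1+12
    m=(abs(z-zt)<6)&(x>15)&(x<95)&(abs(y)<60)
    m&=(L[...,0]<-92)
    print(" front x rel",np.percentile(x[m],[98,99.5]).round(1),"zt expect",round(zt,1))
    for k in range(20,85,10):
        b=m&(x>=k)&(x<k+10)
        if b.sum()>20: print(" ",k+5,b.sum(),"top y",np.percentile(y[b],[2,98]).round(1),"mid",np.percentile(y[b],[2,98]).mean().round(2),"z",np.median(z[b]).round(1),"z at y-/+",np.median(z[b&(y<-15)]).round(1),np.median(z[b&(y>15)]).round(1))
E
python3 -c "
from lid import *
lidlook('pics/w6.png')"
```

```text
Traceback (most recent call last):
  File "lid.py", line 8, in lidlook
    print("t",o["time_s"],"tcp case",tp.round(1),"z",(o["position"][2]*1000).round(1),"yaw-rel",(ta-85.3).round(2),"F case",(U@o["wrist_force"][:2]).round(1),o["wrist_force"][2].round(1),"open",o["opening"].round(4),"tool z",np.round(o["tcp_rot"][:,2],4))
                                                                                                                                                                                                  ^^^^^^^^^^^^^^^^^^
AttributeError: 'float' object has no attribute 'round'
```

View pics/w6.png

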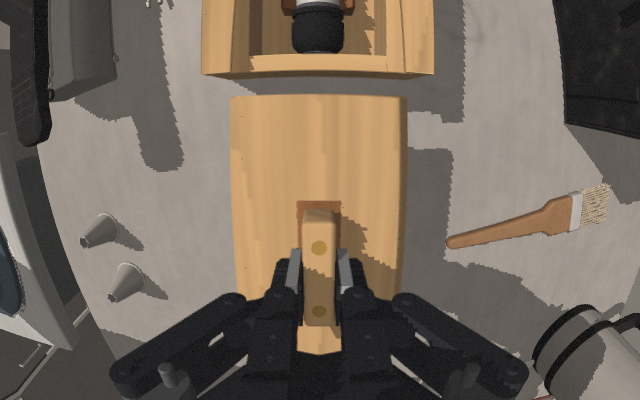

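The picture shows the lid held squarely by its pull (319,265), narrow front edge at row 96 just outside the mouth edge at row 75.

```bash
sed -i 's/o\["opening"\].round(4)/round(float(o["opening"]),4)/; s/o\["wrist_force"\]\[2\].round(1)/round(float(o["wrist_force"][2]),1)/' lid.py; python3 -c "
from lid import *
lidlook()"
```

```text
t 19.9167 tcp case [-1.907e+02 -1.000e-01] z 104.6 yaw-rel 0.11 F case [-0.1  0.2] -0.8 open 0.0147 tool z [-0.e+00  1.e-04 -1.e+00]
 front x rel [83.3 84.3] zt expect 84.5
  25 2624 top y [-42.7  41.3] mid -0.71 z 84.6 z at y-/+ 84.5 84.5
  35 3273 top y [-42.   40.6] mid -0.67 z 84.5 z at y-/+ 84.5 84.4
  45 3368 top y [-41.2  40.1] mid -0.58 z 84.5 z at y-/+ 84.4 84.4
  55 3475 top y [-40.7  39.8] mid -0.45 z 84.5 z at y-/+ 84.5 84.4
  65 3549 top y [-40.2  39.3] mid -0.46 z 84.5 z at y-/+ 84.4 84.4
  75 3588 top y [-39.6  38.7] mid -0.46 z 84.5 z at y-/+ 84.5 84.4
  85 1625 top y [-39.4  38.1] mid -0.61 z 84.2 z at y-/+ 84.2 84.3
```

Request:
play_rows(
  moves="0 0 0 0 -0.5 6 5; 0 0 0 0 -0.5 13 5; 0 0 0 0 -0.5 19 5; 0 0 0 0 -0.5 22 5; 0 0 0 0 -0.5 23.3 5",
)

```text
time_s: 20.38
position: [0.5287, 0.0385, 0.0803]
tcp_rot: [[0.08, 0.997, -0.002], [0.997, -0.08, -0.0], [-0.001, -0.002, -1.0]]
wrist_force: [0.3, -0.6, -1.2]
opening: 0.0146
grasp_force: 58.8
```

Request:
play_rows(
  moves="0 0 0 0 0 0 5; 0 0 0 0 0 0 5; 0 0 0 0 0 0 5; 0 0 0 0 0 0 5; 0 0 0 0 0 0 5",
)

```text
time_s: 20.8
position: [0.5295, 0.0386, 0.0815]
tcp_rot: [[0.08, 0.997, 0.0], [0.997, -0.08, 0.0], [0.0, 0.0, -1.0]]
wrist_force: [0.3, 0.8, -0.4]
opening: 0.0148
grasp_force: 58.8
```

Request:
play_rows(
  moves="0 0 0 0 0 0 5; 0 0 0 0 0 0 5; 0 0 0 0 0 0 5; 0 0 0 0 0 0 5; 0 0 0 0 0 0 5",
)

```text
time_s: 21.22
position: [0.5293, 0.0386, 0.0813]
tcp_rot: [[0.08, 0.997, 0.0], [0.997, -0.08, 0.0], [0.0, 0.0, -1.0]]
wrist_force: [-0.9, 0.4, -1.7]
opening: 0.0145
grasp_force: 58.8
```

```bash
python3 -c "
from lid import *
lidlook()"
```

```text
t 21.2167 tcp case [-190.7    0.4] z 81.3 yaw-rel 0.11 F case [0.3 0.9] -1.7 open 0.0145 tool z [ 0.e+00  1.e-04 -1.e+00]
 front x rel [83.3 84.3] zt expect 61.2
  25 2617 top y [-42.6  41.3] mid -0.69 z 61.2 z at y-/+ 61.1 61.1
  35 3274 top y [-41.9  40.5] mid -0.71 z 61.2 z at y-/+ 61.1 61.1
  45 3367 top y [-41.4  40. ] mid -0.71 z 61.2 z at y-/+ 61.1 61.1
  55 3476 top y [-40.4  40. ] mid -0.16 z 61.2 z at y-/+ 61.2 61.1
  65 3548 top y [-40.4  39.1] mid -0.64 z 61.2 z at y-/+ 61.1 61.1
  75 3579 top y [-39.5  38.8] mid -0.33 z 61.2 z at y-/+ 61.2 61.1
  85 1626 top y [-39.4  38.2] mid -0.6 z 60.9 z at y-/+ 60.8 60.9
```

Request:
play_rows(
  moves="0 0 0 8 0 0 5; 0 0 0 16 0 0 5; 0 0 0 26 0 0 5; 0 0 0 36 0 0 5; 0 0 0 45 0 0 5",
)

```text
time_s: 21.68
position: [0.533, 0.0854, 0.0812]
tcp_rot: [[0.078, 0.997, -0.0], [0.997, -0.078, 0.0], [0.0, -0.0, -1.0]]
wrist_force: [-0.4, -0.1, -1.8]
opening: 0.0146
grasp_force: 58.8
```

Request:
play_rows(
  moves="0 0 0 9 0 0.1 5; 0 0 0 18 0 0.2 5; 0 0 0 27 0 0.3 5; 0 0 0 36 0 0.4 5; 0 0 0 45 0 0.5 5",
)

```text
time_s: 22.1
position: [0.5366, 0.1292, 0.0807]
tcp_rot: [[0.08, 0.997, -0.0], [0.997, -0.08, 0.0], [0.0, -0.0, -1.0]]
wrist_force: [-0.1, 0.0, -0.0]
opening: 0.0147
grasp_force: 58.8
```

```bash
python3 -c "
from lid import *
lidlook()"
```

```text
t 22.1 tcp case [-99.7   0.6] z 80.7 yaw-rel 0.11 F case [0.  0.1] -0.0 open 0.0147 tool z [-0.  0. -1.]Traceback (most recent call last):
  File "<string>", line 3, in <module>
    lidlook()
    ~~~~~~~^^
  File "lid.py", line 13, in lidlook
    print(" front x rel",np.percentile(x[m],[98,99.5]).round(1),"zt expect",round(zt,1))
                         ~~~~~~~~~~~~~^^^^^^^^^^^^^^^^
    return _quantile_unchecked(
        a, q, axis, out, overwrite_input, method, keepdims, weights)
    return _ureduce(a,
                    func=_quantile_ureduce_func,
    ...<5 lines>...
                    overwrite_input=overwrite_input,
                    method=method)
    r = func(a, **kwargs)
    result = _quantile(arr,
                       quantiles=q,
    ...<2 lines>...
                       out=out,
                       weights=wgt)
    slices_having_nans = np.isnan(arr[-1, ...])
                                  ~~~^^^^^^^^^
IndexError: index -1 is out of bounds for axis 0 with size 0
```

Request:
play_rows(
  moves="0 0 0 8 0 0.1 5; 0 0 0 17 0 0.2 5; 0 0 0 26 0 0.3 5; 0 0 0 36 0 0.4 5; 0 0 0 45 0 0.4 5",
)

```text
time_s: 22.57
position: [0.5402, 0.1744, 0.0804]
tcp_rot: [[0.08, 0.997, -0.0], [0.997, -0.08, 0.0], [0.0, -0.0, -1.0]]
wrist_force: [-0.2, 0.1, -1.9]
opening: 0.0145
grasp_force: 58.8
```

Request:
play_rows(
  moves="0 0 0 7 0 0 5; 0 0 0 14 0 0.1 5; 0 0 0 20 0 0.1 5; 0 0 0 26 0 0.1 5; 0 0 0 30 0 0.2 5",
)

```text
time_s: 22.98
position: [0.5426, 0.2039, 0.0802]
tcp_rot: [[0.08, 0.997, -0.0], [0.997, -0.08, 0.0], [0.0, -0.0, -1.0]]
wrist_force: [0.5, 0.1, -1.3]
opening: 0.0147
grasp_force: 58.8
```

Request:
play_rows(
  moves="0 0 0 0 0 0 5; 0 0 0 0 0 0 5; 0 0 0 0 0 0 5; 0 0 0 0 0 0 5; 0 0 0 0 0 0 5",
)

```text
time_s: 23.4
position: [0.5425, 0.2025, 0.0802]
tcp_rot: [[0.081, 0.997, -0.0], [0.997, -0.081, -0.0], [-0.0, -0.0, -1.0]]
wrist_force: [1.3, 0.3, -1.8]
opening: 0.0146
grasp_force: 58.9
```

```bash
python3 -c "
from lid import *
lidlook()" 2>/dev/null
```

```text
t 23.4 tcp case [-26.2   0.7] z 80.2 yaw-rel 0.06 F case [ 0.4 -1.3] -1.8 open 0.0146 tool z [-1.e-04 -1.e-04 -1.e+00]
```

Request:
play_rows(
  moves="0 0 0 3 0.2 0 5; 0 0 0 6 0.2 0.1 5; 0 0 0 9 0.2 0.2 5; 0 0 0 12 0.2 0.2 5; 0 0 0 14 0.2 0.2 5",
)

```text
time_s: 23.87
position: [0.5438, 0.2174, 0.0801]
tcp_rot: [[0.08, 0.997, -0.0], [0.997, -0.08, 0.0], [0.0, -0.0, -1.0]]
wrist_force: [-0.5, -1.3, 2.3]
opening: 0.0148
grasp_force: 59.2
```

Request:
play_rows(
  moves="0 0 0 0.7 0 0 5; 0 0 0 1.4 0 0 5; 0 0 0 2 0 0 5; 0 0 0 2.5 0 0 5; 0 0 0 3 0 0 5",
)

```text
time_s: 24.28
position: [0.5439, 0.2196, 0.0801]
tcp_rot: [[0.08, 0.997, -0.001], [0.997, -0.08, -0.0], [-0.0, -0.001, -1.0]]
wrist_force: [-2.7, -2.5, 4.2]
opening: 0.0147
grasp_force: 59.6
```

```bash
python3 -c "
from lid import *
lidlook()" 2>/dev/null
```

```text
t 24.2833 tcp case [-9.1  0.8] z 80.1 yaw-rel 0.09 F case [-2.8  2.5] 4.2 open 0.0147 tool z [-6.e-04 -2.e-04 -1.e+00]
```

Request:
play_rows(
  moves="0 0 0 0.5 -0.2 0 5; 0 0 0 1 -0.2 0 5; 0 0 0 1.5 -0.2 0 5; 0 0 0 2 -0.2 0 5; 0 0 0 2 -0.2 0 5",
)

```text
time_s: 24.75
position: [0.5439, 0.2219, 0.0801]
tcp_rot: [[0.08, 0.997, -0.0], [0.997, -0.08, 0.0], [-0.0, -0.0, -1.0]]
wrist_force: [-3.1, -2.3, 4.7]
opening: 0.0146
grasp_force: 59.7
```

Request:
play_rows(
  moves="0 0 0 0.3 0 0 5; 0 0 0 0.6 0 0 5; 0 0 0 1 0 0 5; 0 0 0 1 0 0 5; 0 0 0 1 0 0 5",
)

```text
time_s: 25.17
position: [0.544, 0.2229, 0.0801]
tcp_rot: [[0.08, 0.997, -0.001], [0.997, -0.08, -0.0], [-0.0, -0.001, -1.0]]
wrist_force: [-3.1, -2.4, 4.6]
opening: 0.0143
grasp_force: 59.7
```

```bash
python3 -c "
from lid import *
lidlook()" 2>/dev/null
```

```text
t 25.1667 tcp case [-5.8  1. ] z 80.1 yaw-rel 0.1 F case [-2.6  2.9] 4.6 open 0.0143 tool z [-5.e-04 -0.e+00 -1.e+00]
```

Request:
play_rows(
  moves="0 0 0 0.3 -0.2 0 5; 0 0 0 0.6 -0.2 0 5; 0 0 0 1 -0.2 0 5; 0 0 0 1 -0.2 0 5; 0 0 0 1 -0.2 0 5",
)

```text
time_s: 25.63
position: [0.544, 0.2229, 0.0801]
tcp_rot: [[0.081, 0.997, -0.0], [0.997, -0.081, -0.001], [-0.001, -0.0, -1.0]]
wrist_force: [-3.3, -5.0, 5.9]
opening: 0.015
grasp_force: 59.8
```

Request:
play_rows(
  moves="0 0 0 0.3 0 0 5; 0 0 0 0.6 0 0 5; 0 0 0 0.8 0 0 5; 0 0 0 0.8 0 0 5; 0 0 0 0.8 0 0 5",
)

```text
time_s: 26.05
position: [0.544, 0.2229, 0.0801]
tcp_rot: [[0.081, 0.997, -0.001], [0.997, -0.081, -0.002], [-0.002, -0.0, -1.0]]
wrist_force: [-3.0, -5.7, 6.6]
opening: 0.0147
grasp_force: 59.8
```

```bash
python3 -c "
from lid import *
lidlook('pics/w7.png')" 2>/dev/null
```

```text
t 26.05 tcp case [-5.8  0.9] z 80.1 yaw-rel 0.05 F case [-6.   2.5] 6.6 open 0.0147 tool z [-6.0e-04 -2.1e-03 -1.0e+00]
```

View pics/w7.png

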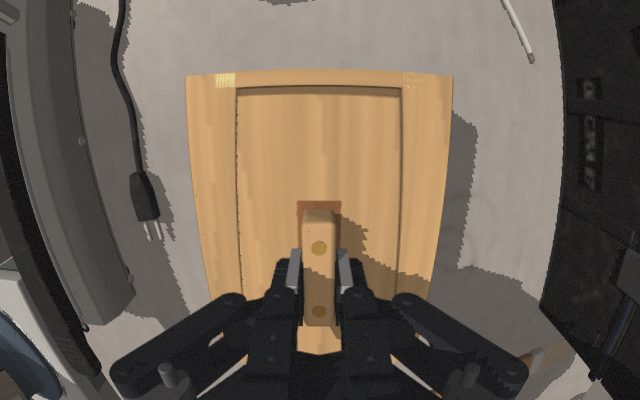

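The lid is fully in the way: its front edge at row 88 is near the stop, with even gaps at columns 237 and 402. It now resists, so I'll build the pressing force in steps.

Request:
play_rows(
  moves="0 0 0 0.6 0 0 5; 0 0 0 1.2 0 0 5; 0 0 0 1.8 0 0 5; 0 0 0 2.4 0 0 5; 0 0 0 3 0 0 5",
)

```text
time_s: 26.52
position: [0.544, 0.2231, 0.0801]
tcp_rot: [[0.082, 0.997, -0.002], [0.997, -0.082, -0.005], [-0.006, -0.001, -1.0]]
wrist_force: [-5.5, -11.6, 8.6]
opening: 0.0148
grasp_force: 60.1
```

Request:
play_rows(
  moves="0 0 0 0.4 0 0 5; 0 0 0 0.8 0 0 5; 0 0 0 1.2 0 0 5; 0 0 0 1.2 0 0 5; 0 0 0 1.2 0 0 5",
)

```text
time_s: 26.93
position: [0.544, 0.2231, 0.0801]
tcp_rot: [[0.083, 0.997, -0.002], [0.997, -0.083, -0.007], [-0.007, -0.002, -1.0]]
wrist_force: [-5.2, -13.2, 9.0]
opening: 0.0143
grasp_force: 60.2
```

Request:
play_rows(
  moves="0 0 0 0.5 0 0 5; 0 0 0 1 0 0 5; 0 0 0 1.5 0 0 5; 0 0 0 1.8 0 0 5; 0 0 0 1.8 0 0 5",
)

```text
time_s: 27.35
position: [0.544, 0.2232, 0.0801]
tcp_rot: [[0.084, 0.996, -0.003], [0.996, -0.084, -0.009], [-0.009, -0.002, -1.0]]
wrist_force: [-6.3, -16.2, 10.8]
opening: 0.0142
grasp_force: 60.4
```

Request:
play_rows(
  moves="0 0 0 0 0 0 5; 0 0 0 0 0 0 5; 0 0 0 0 0 0 5; 0 0 0 0 0 0 5; 0 0 0 0 0 0 5",
)

```text
time_s: 27.77
position: [0.544, 0.2232, 0.0801]
tcp_rot: [[0.084, 0.996, -0.003], [0.996, -0.084, -0.009], [-0.009, -0.002, -1.0]]
wrist_force: [-6.0, -14.8, 10.3]
opening: 0.0146
grasp_force: 60.4
```

Request:
play_rows(
  moves="0 0 0 -1.5 0 0 5; 0 0 0 -3 0 0 5; 0 0 0 -4.5 0 0 5; 0 0 0 -5 0 0 5; 0 0 0 -5 0 0 5",
)

```text
time_s: 28.18
position: [0.544, 0.2231, 0.0801]
tcp_rot: [[0.082, 0.997, -0.001], [0.997, -0.082, -0.003], [-0.003, -0.001, -1.0]]
wrist_force: [-4.5, -8.3, 6.7]
opening: 0.0148
grasp_force: 59.8
```

Request:
play_rows(
  moves="0 0 0 0 0 0 10; 0 0 0 0 0 0 18; 0 0 0 0 0 0 26; 0 0 0 0 0 0 34; 0 0 0 0 0 0 40",
)

```text
time_s: 28.6
position: [0.5444, 0.2269, 0.0799]
tcp_rot: [[0.079, 0.997, 0.001], [0.997, -0.079, 0.001], [0.001, 0.001, -1.0]]
wrist_force: [-0.4, 0.6, 0.4]
opening: 0.0396
grasp_force: 0.0
```

Request:
play_rows(
  moves="0 0 0 0 0 0 40; 0 0 0 0 0 0 40; 0 0 0 0 0 0 40; 0 0 0 0 0 -4 40; 0 0 0 0 0 -12 40",
)

```text
time_s: 29.02
position: [0.5436, 0.2257, 0.0917]
tcp_rot: [[0.08, 0.997, -0.002], [0.997, -0.08, -0.001], [-0.001, -0.001, -1.0]]
wrist_force: [0.7, 0.4, 0.4]
opening: 0.0399
grasp_force: 0.0
```

Request:
play_rows(
  moves="0 0 0 0 0 -20 40; 0 0 0 0 0 -45 40; 0 0 0 -20 0 -75 50; 0 0 0 -50 0 -110 60; 0 0 0 -80 0 -140 60",
)

```text
time_s: 29.43
position: [0.5381, 0.1496, 0.2304]
tcp_rot: [[0.078, 0.997, 0.001], [0.997, -0.078, 0.0], [0.0, 0.001, -1.0]]
wrist_force: [0.5, 0.0, 0.0]
opening: 0.0602
grasp_force: 0.0
```

Request:
play_rows(
  moves="0 0 0 -20 0 0 60; 0 0 0 -40 0 0 60; 0 0 0 -40 0 0 60; 0 0 0 -40 0 0 60; 0 0 0 -40 0 0 60",
)

```text
time_s: 29.85
position: [0.5349, 0.1108, 0.2285]
tcp_rot: [[0.079, 0.997, 0.0], [0.997, -0.079, 0.001], [0.001, 0.0, -1.0]]
wrist_force: [-1.1, 0.7, -0.7]
opening: 0.0599
grasp_force: 0.0
```

Request:
play_rows(
  moves="0 0 0 0 0 0 60; 0 0 0 0 0 0 60; 0 0 0 0 0 0 60; 0 0 0 0 0 0 60; 0 0 0 0 0 0 60",
)

```text
time_s: 30.27
position: [0.5349, 0.1102, 0.2281]
tcp_rot: [[0.08, 0.997, -0.0], [0.997, -0.08, -0.0], [-0.0, -0.0, -1.0]]
wrist_force: [0.3, -0.2, 0.3]
opening: 0.0602
grasp_force: 0.0
```

```bash
python3 - <<'E'
from rig import arm
from h import *
o=arm.get_obs(); im=arm.get_image("wrist"); C=cloud(im,o); cv2.imwrite("pics/w8.png",im["frame"][:,:,::-1])
a=np.radians(85.3); c=np.array([.5454,.2286]); U=np.array([[np.cos(a),np.sin(a)],[-np.sin(a),np.cos(a)]])
L=(C[...,:2]-c)@U.T*1000; z=C[...,2]*1000; x,y=L[...,0],L[...,1]
m=(abs(x)<110)&(abs(y)<80)
print(o["time_s"],o["position"],o["wrist_force"].round(1))
print("pull x",np.percentile(x[m&(z>76)],[1,99]).round(1),"expect -36..24; y",np.percentile(y[m&(z>76)],[1,99]).round(1),"z top",np.percentile(z[m&(abs(y)<12)],98).round(1))
l=m&(z>56)&(z<65)
for n,b in(("lid",l&(abs(y)<35)),("case",l&(abs(y)>56))): print(n,"mouth-end x",np.percentile(x[b],[.3,1]).round(1),"z",np.median(z[b]).round(1))
E
```

```text
30.2667 [0.53485189 0.11016034 0.22813292] [ 0.3 -0.2  0.3]
pull x [-109.9   12. ] expect -36..24; y [-65.3  65.6] z top 309.0
lid mouth-end x [-90.4 -89.3] z 60.1
case mouth-end x [-91.  -89.9] z 60.0
```

View pics/w8.png

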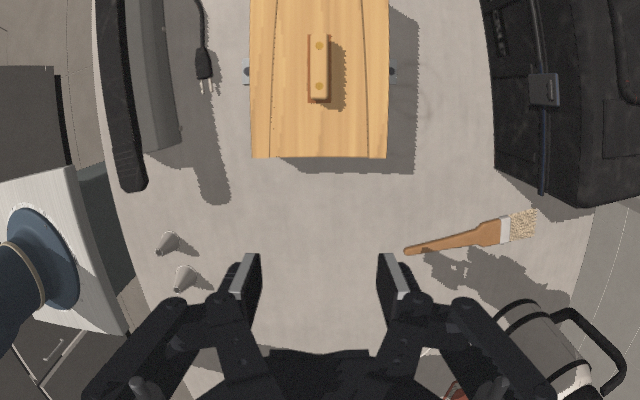

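The lid's back edge is flush with the case mouth at row 157 (lid end at -90.4 mm, case at -91.0 mm), its top is level at 60 mm and the pull (319,70) is up. The gripper is clear of everything, so I'm handing in.

```bash
python3 -c "
from rig import arm
print(arm.job_done())"
```

```text
the job is handed in; nothing more can be done
None
```

The larger refractometer rests in both saddles with its eyepiece at the mouth, and the lid is pressed home at about 17 N, within 1 mm of flush; I handed the job in at 30 s of robot time.

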